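# Rock test of a column cap with a straightedge

### The arm

A 6-joint arm with a two-finger parallel gripper is mounted at the origin on the work surface. World frame = base frame: x ahead of the robot, y to its left, z up, the work surface at z = 0. Lengths are in m, angles in rad, forces in N, time in s.
With the tool pointing down it reaches from about 0.275 to 0.875 m from the base axis. Payload 12.5 kg.
Tool frame: the origin (TCP) lies on the centre line of the jaws, within the pads' length; the fingertips stand r.finger_overhang ahead of it and the grasp point (between the pads) lies 3 mm ahead of it (r.finger_overhang is the distance from the TCP to the fingertips, in m); z points along the fingers, y is the direction in which the jaws open and shut (so a half turn about z gives the same grasp; the last joint's range is limited). The gripper opens to 85 mm and grips with 20 to 120 N. Pads are 22 mm wide; open, the fingers measure 114 mm over their backs; the gripper's body (76 mm by 85 mm) begins 54 mm behind the grasp point. The pads swing forward as they close: fully open they stand 13 mm farther back than shut.
Start: joints at [1.161, 0.351, 1.652, -0, 1.139, -0.085], TCP at [0.175, 0.521, 0.253] pointing down, gripper open.
Joint ranges: [-2.75, 2.75], [-0.79, 2.1], [0.01, 2.65], [-1.57, 4.71], [0.07, 3.14], [-2.87, 2.87]. Speed limits (rad/s): [2.22, 2.22, 2.79, 3.14, 3.14, 3.14].

### API

Orientations are given as a unit quaternion [x, y, z, w].
In Python, from cell import r, optics gives the robot as it stands. The module is installed in compiled form; this text tells all that it offers. Calls block until the motion is done:
- r.move_to(position, orientation): joint-space move of the TCP to a pose.
- r.move_linear(position, rot=None, vel=0.15): straight line of the TCP; rot=None keeps the orientation; vel is the mean speed in m/s.
- r.set_joints(angles): joint-space move.
- r.set_gripper(opening, squeeze=None): opening from 0.0 (shut) to 1.0 (fully open); squeeze is the grip in N (None keeps the last); returns when the fingers have stopped.
- r.sleep(seconds).
- r.inverse_kinematics(position, orientation): joint angles nearest the present ones, or None.
- optics.get_image(name): name is "side" or "top" or "wrist"; returns a dict with "pixels" (480x640x3 uint8, red, green, blue), "depth" (480x640 float32, m along the optical axis (not along the pixel's ray), 0 where there is no reading), "fx", "fy", "cx", "cy" (pixels), "camera_from_world" (4x4, takes a point from world to camera coordinates); the wrist camera has in their place "mount" (4x4, takes a point from camera to tool coordinates, whose origin is the TCP and whose axes are the flange's). Camera axes: x right, y down, z forward; pixel columns grow to the right and rows downward; lengths in m; the calibration is good to about 2 mm. A picture is of the moment at which its call begins: read the wrist's pose just before it.
A pose or a line that the arm cannot do raises r.PlanningError and nothing moves.
- r.hand_in(): hands the job in, once; it reports no verdict.
Readings, each from a call of its own:
- r.current_t(): time.
- r.current_q(): joint angles.
- r.current_qvel(): joint speeds.
- r.current_effort(): joint torques, N m.
- r.current_tool_pos(): TCP position.
- r.current_ee_rot(): TCP orientation.
- r.current_contact_force(): force on the tool from outside, world axes, zero at the start.
- r.current_torque(): the same for the moment, N m.
- r.current_opening(): opening from 0.0 (shut) to 1.0 (fully open).
Only numpy, scipy, OpenCV 4.12 (cv2) and the standard library are available. Lean on these libraries where they do the work, as an engineer would, in place of code of your own. Each camera call takes 0.05 s, during which the arm holds its last target. There are 200 camera calls.

### The job

Check the big round column cap for a proud hub: lay the aluminium straightedge flat across it, centred on the raised hub so that it balances there level, and let go. Then gently press down the end with the hanging hole until it rocks down onto the rim, let it come back, and press down the plain end in the same way. Leave the straightedge lying level and centred on the cap.

Things in the scene. Friction and masses are not known exactly. Their poses are not given: they have to be found in the camera images.
- straightedge_mid (a point): Centre (half-way up) of the straightedge: a loose plain aluminium bar, 240 mm long (its x axis), 30 mm wide (y) and 16 mm high (z up), about 0.3 kg, lying flat on the bench in front of the row of covers, roughly crosswise to the robot. Fine black tick marks along one edge of its top; a 10 mm hanging hole goes through it near its -x end.
- hole_end (a point): Point on the centre line of the straightedge's top face, 15 mm from the end with the hanging hole (105 mm from the middle along -x): where to press that end.
- plain_end (a point): Point on the centre line of the straightedge's top face, 15 mm from the plain end (105 mm from the middle along +x): where to press that end.
- hub_top (a point): Centre of the top of the hub of the big round cap, 54 mm above the bench. Fixed steel disc, 150 mm wide, eight dark bolt holes, on a narrower stub; rim face 50 mm above the bench; flat round hub 60 mm across, 4 mm proud. A bar centred on it balances level, its top 70 mm above the bench; an end pressed with 2 to 5 N goes down 7 mm to the rim and tips back level when let go. Other covers in the row are 28 mm high.
There are look-alikes about, which are no part of the job. Of the things shaped like the part that bears straightedge_mid, the aluminium one is meant.

How it is judged:
By the outcome, as a careful person would: the job done as asked, in the order asked, and still so for the second after the job is handed in, with the robot touching nothing.
It also fails if it takes over 51 s, if anything falls off the work surface, if the arm or the gripper's body presses on something with over 40 N, if the wrist force passes 120 N, or if a joint passes its speed limit or range.

## Working session

There is one attempt and no reset: what is moved stays moved. The work goes in short steps, each a Python script; the robot and the scene stay as the last script left them, time stands still between calls to the robot, and variables do not carry over. Pictures are saved under pics/ and viewed, about 8 in all and at most 12, crops included, and the job is handed in when it is done.

```bash
mkdir -p pics; cat > h.py <<'E'
import numpy as np, cv2
from cell import r, optics
from scipy.spatial.transform import Rotation as R
def snap(name,fn=None):
    p=np.array(r.current_tool_pos());q=np.array(r.current_ee_rot())
    im=optics.get_image(name)
    if name=="wrist":
        T=np.eye(4);T[:3,:3]=R.from_quat(q).as_matrix();T[:3,3]=p
        im["wc"]=T@np.array(im["mount"])
    else: im["wc"]=np.linalg.inv(np.array(im["camera_from_world"]))
    if fn: cv2.imwrite("pics/"+fn,im["pixels"][:,:,::-1])
    return im
def ray(im,u,v,z):
    d=im["wc"][:3,:3]@np.array([(u-im["cx"])/im["fx"],(v-im["cy"])/im["fy"],1]);o=im["wc"][:3,3]
    return o+d*(z-o[2])/d[2]
def cloud(im):
    v,u=np.mgrid[:480,:640];d=im["depth"]
    P=np.stack([(u-im["cx"])/im["fx"]*d,(v-im["cy"])/im["fy"]*d,d],-1)
    P=P@im["wc"][:3,:3].T+im["wc"][:3,3];P[d==0]=np.nan
    return P
E
python3 - <<'E'
from h import *
a=snap("top","top.png");b=snap("side","side.png")
for i in(a,b):print(i["wc"].round(3),i["fx"])
print(r.current_t(),r.finger_overhang,r.current_ee_rot(),R.from_quat(r.current_ee_rot()).as_matrix().round(3))
E
```

```text
[[-0.034 -0.977  0.213  0.255]
 [-0.999  0.034 -0.003 -0.036]
 [-0.005 -0.213 -0.977  1.002]
 [ 0.     0.     0.     1.   ]] 527.8577052333816
[[-0.749 -0.347  0.564  0.096]
 [-0.662  0.365 -0.654  0.434]
 [ 0.021 -0.864 -0.503  0.393]
 [ 0.     0.     0.     1.   ]] 438.49353044882037
0.1 0.022 [ 1.61682361e-01  9.86842718e-01 -4.97966392e-04 -1.27170087e-04] [[-0.948  0.319 -0.   ]
 [ 0.319  0.948 -0.001]
 [ 0.    -0.001 -1.   ]]
```

View pics/top.png

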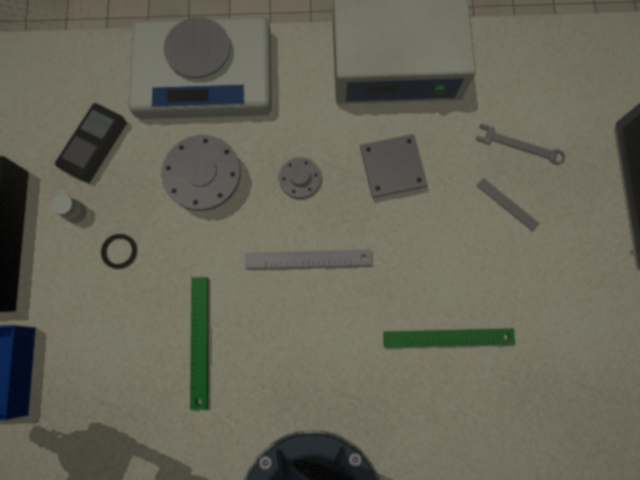

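View pics/side.png

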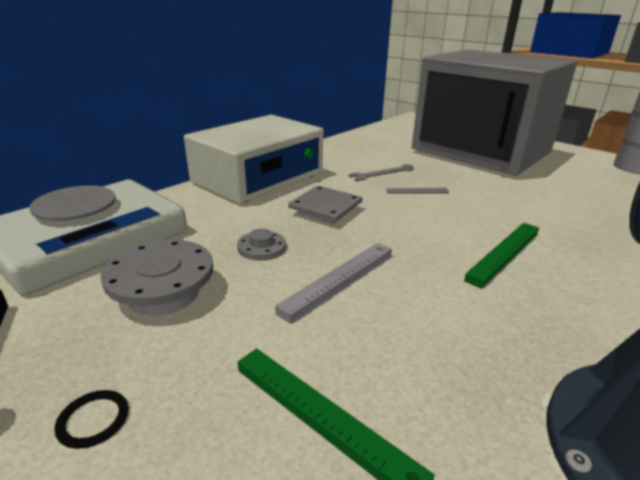

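Top view: the aluminium bar is centred near (309,260), with its hole end on the right at (364,258). The big cap is at about (202,172). The green bars are look-alikes.

```bash
cat >> h.py <<'E'
def barfit(im,P,zr,c,rad=0.16):
    m=(P[...,2]>zr[0])&(P[...,2]<zr[1])&(np.hypot(P[...,0]-c[0],P[...,1]-c[1])<rad)
    m=m.astype(np.uint8);n,l,s,ce=cv2.connectedComponentsWithStats(m)
    k=1+np.argmax(s[1:,4]);Q=P[l==k]
    return Q,cv2.minAreaRect(Q[:,:2].astype(np.float32)*1000)
def down(yaw): # tool x axis at angle yaw in world xy, z down
    x=np.array([np.cos(yaw),np.sin(yaw),0]);z=np.array([0,0,-1.]);return R.from_matrix(np.stack([x,np.cross(z,x),z],1)).as_quat()
E
python3 - <<'E'
from h import *
a=snap("top");b=snap("side")
print("bar",ray(a,309,260,.016),"hole",ray(a,364,258,.016),ray(a,246,262,.016),"hub",ray(a,203,172,.054))
for i in(a,b):
    P=cloud(i)
    Q,rc=barfit(i,P,(.010,.022),ray(a,309,260,.016));print(rc,np.median(Q,0))
    Q,rc=barfit(i,P,(.043,.062),ray(a,203,172,.054),.09);print(rc,np.median(Q[:,2]),cv2.minEnclosingCircle(Q[:,:2].astype(np.float32)*1000))
P=cloud(a);print("scale z",P[70,170],P[110,200],"bench",P[300,300])
print(a["wc"][:3,3], snap("wrist")["mount"].round(3))
for yaw in (np.pi/2,-np.pi/2):
  print(r.inverse_kinematics([.41,0,.2],down(yaw)),r.inverse_kinematics([.45,.22,.2],down(yaw)))
E
```

```text
bar [ 0.43778104 -0.00647418  0.016     ] hole [ 0.43804443 -0.11101492  0.016     ] [0.43804064 0.11318926 0.016     ] hub [0.60716761 0.1887025  0.054     ]
((440.4476318359375, -4.2365264892578125), (239.4868621826172, 31.15961265563965), 89.54817962646484) [ 0.43992075 -0.00255346  0.0163229 ]
((609.7969360351562, 194.95570373535156), (150.43960571289062, 147.92494201660156), 24.83917236328125) 0.050911819560068294 ((609.5369262695312, 194.87881469726562), 75.87715911865234)
((438.7864990234375, -5.1958160400390625), (242.23678588867188, 32.301578521728516), 89.54792785644531) [0.43676995 0.01830883 0.01525999]
((607.8051147460938, 194.9973602294922), (149.281005859375, 149.3322296142578), 42.61758804321289) 0.04947326511605327 ((608.62255859375, 194.12152099609375), 76.12190246582031)
scale z [0.82221625 0.2571587  0.05519237] [0.74021999 0.19917763 0.04332403] bench [0.36396126 0.01307838 0.00187116]
[ 0.25491815 -0.03620655  1.00218186] [[ 0.001 -0.957 -0.292  0.074]
 [ 1.     0.001  0.     0.   ]
 [-0.    -0.292  0.957 -0.121]
 [ 0.     0.     0.     1.   ]]
[-1.13659192e-01  1.69731718e-01  2.04720086e+00 -4.44089210e-16
  9.24660071e-01 -1.13659192e-01] [ 3.61752366e-01  3.28660199e-01  1.83103280e+00 -4.44089210e-16
  9.81899650e-01  3.61752366e-01]
None [ 3.61752366e-01  3.28660199e-01  1.83103280e+00 -4.44089210e-16
  9.81899650e-01 -2.77984029e+00]
```

```bash
python3 - <<'E'
from h import *
yaw=np.radians(89.55)
t=r.current_t()
r.move_to([.608,.195,.27],down(yaw)); i=snap("wrist","wcap.png");P=cloud(i);print(i["wc"][:3,3])
Q,rc=barfit(i,P,(.045,.060),(.608,.195),.09);print(rc,cv2.minEnclosingCircle(Q[:,:2].astype(np.float32)*1000),np.percentile(Q[:,2],[5,50,95]))
H=Q[Q[:,2]>np.median(Q[:,2])+.002];H=H[np.hypot(H[:,0]-.608,H[:,1]-.195)<.045];print(len(H),H.mean(0))
r.move_to([.44,-.005,.22],down(yaw)); i=snap("wrist","wbar.png");P=cloud(i)
Q,rc=barfit(i,P,(.010,.022),(.44,-.005));print(rc,np.median(Q[:,2]),r.current_t()-t)
E
python3 -c "
import cv2,numpy as np;cv2.imwrite('pics/w1.png',cv2.resize(np.hstack([cv2.imread('pics/wcap.png'),cv2.imread('pics/wbar.png')]),(800,300)))"
```

```text
[0.60847077 0.26987462 0.39088591]
((611.0360107421875, 192.8676300048828), (148.5113983154297, 148.96238708496094), 89.72309112548828) ((611.1470947265625, 192.97666931152344), 75.13046264648438) [0.04919742 0.05051946 0.05468875]
2943 [0.61117665 0.1939304  0.05431815]
((441.4517517089844, -5.603912353515625), (239.55267333984375, 30.110389709472656), 89.66690063476562) 0.016326971924957023 3.0917
```

View pics/w1.png

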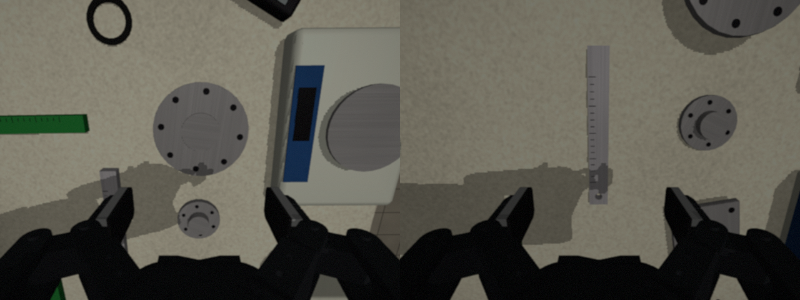

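```bash
python3 - <<'E'
from h import *
yaw=np.radians(89.62)
q=down(yaw); r.set_gripper(.7,40)
r.move_to([.4412,-.0053,.10],q);r.move_linear([.4412,-.0053,.026],vel=.1)
print("F",r.current_contact_force());r.set_gripper(0,40);print(r.current_opening(),r.current_contact_force(),r.current_tool_pos())
r.move_linear([.4412,-.0053,.15],vel=.15);print(r.current_opening())
r.move_to([.6108,.1933,.13],q)
i=snap("wrist","held.png");snap("side","held_s.png");P=cloud(i)
Q,rc=barfit(i,P,(.095,.135),(.611,.193));print(rc,np.median(Q[:,2]),r.current_contact_force(),r.current_t())
A=np.c_[Q[:,:2]-Q[:,:2].mean(0),np.ones(len(Q))];print(np.linalg.lstsq(A,Q[:,2],rcond=None)[0])
E
python3 -c "
import cv2,numpy as np;cv2.imwrite('pics/w2.png',cv2.resize(np.hstack([cv2.imread('pics/held.png'),cv2.imread('pics/held_s.png')]),(800,300)))"
```

```text
F [-0.55284062 -0.06548416 -0.28212213]
0.33924385676007873 [-1.46710624 -0.43740431  6.98782782] [ 0.44147176 -0.00531628  0.02660327]
0.3391212468900146
((614.3463134765625, 224.43878173828125), (164.36837768554688, 55.78200912475586), 82.65108489990234) 0.1192064106766404 [ 0.21369746 -0.1258699  -3.38189032] 7.6417
[-0.00185777 -0.00818412  0.11955762]
```

View pics/w2.png

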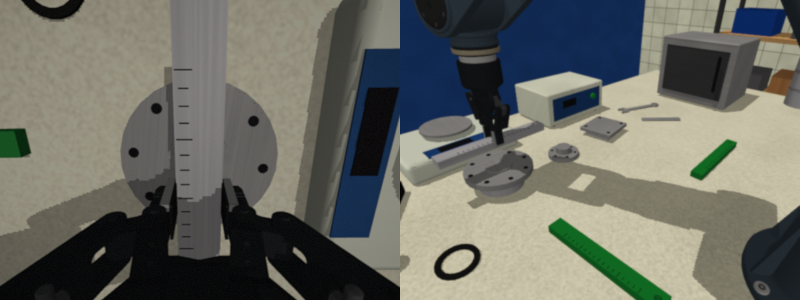

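```bash
python3 - <<'E'
from h import *
p=[.6108,.1933]
r.move_linear(p+[.086],vel=.08); f0=r.current_contact_force()[2]
z=.086
while z>.0775:
    z-=.0006; r.move_linear(p+[z],vel=.03); f=r.current_contact_force()[2]
    if f-f0>2.5: break
print(z,f0,f,r.current_tool_pos())
r.set_gripper(.6);print(r.current_contact_force())
r.move_linear(p+[.15],vel=.12)
r.move_to([.6108,.1933,.26],r.current_ee_rot())
i=snap("wrist","placed.png");snap("side","placed_s.png");P=cloud(i)
Q,rc=barfit(i,P,(.060,.080),(.611,.193));print(rc,np.median(Q[:,2]),r.current_contact_force(),r.current_t())
A=np.c_[Q[:,:2]-Q[:,:2].mean(0),np.ones(len(Q))];print(np.linalg.lstsq(A,Q[:,2],rcond=None)[0])
Q,rc=barfit(i,P,(.045,.080),(.611,.193),.09);
M=(np.abs(P[...,2]-.05)<.003)&(np.hypot(P[...,0]-.611,P[...,1]-.193)<.09);X=P[M];print(cv2.minEnclosingCircle(X[:,:2].astype(np.float32)*1000))
E
python3 -c "
import cv2,numpy as np;cv2.imwrite('pics/w3.png',cv2.resize(np.hstack([cv2.imread('pics/placed.png'),cv2.imread('pics/placed_s.png')]),(800,300)))"
```

```text
0.07999999999999996 -1.7892270639550663 5.472295178957359 [0.61092264 0.19333657 0.0807139 ]
[-1.07203474  0.4971979  -1.28396662]
((612.0460815429688, 192.7744140625), (240.26873779296875, 30.026063919067383), 89.70442199707031) 0.07034064018035302 [-0.52552131 -0.64658208 -0.22207355] 12.5417
[0.00152321 0.00049184 0.07030957]
((611.3272094726562, 193.23020935058594), 75.09111785888672)
```

View pics/w3.png

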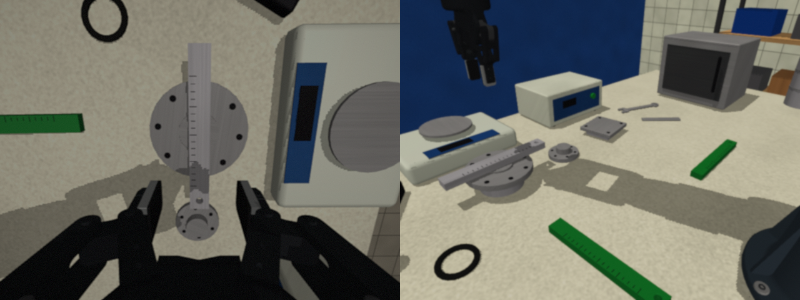

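The bar is level at 70.3 mm and centred within 1 mm. The hole end is at -y. Next I press that end.

```bash
cat > press.py <<'E'
from h import *
def press(s):
    q=down(np.radians(89.65)); d=np.array([np.cos(np.radians(89.65)),np.sin(np.radians(89.65))])
    x,y=np.array([.6111,.193])+s*.108*d
    if r.current_opening()>.05: r.set_gripper(0,20)
    r.move_to([x,y,.16],q); r.move_linear([x,y,.104],vel=.12); r.sleep(.2)
    f0=np.mean([r.current_contact_force()[2] for _ in range(5)]); z=.104; L=[]
    while z>.079:
        z-=.0007; r.move_linear([x,y,z],vel=.02); f=r.current_contact_force()[2]-f0
        L.append((round(r.current_tool_pos()[2]*1e3,1),round(f,1)))
        if f>3.5: break
    r.sleep(.3);f=r.current_contact_force()[2]-f0; print(L,f)
    i=snap("side",f"press{s}.png")
    r.move_linear([x,y,.105],vel=.03); r.move_linear([x,y,.18],vel=.12)
    r.move_to([.6108,.1933,.26],q); r.sleep(.3)
    for n in("wrist","side"):
        i=snap(n,f"after{s}_{n}.png");P=cloud(i)
        Q,rc=barfit(i,P,(.060,.080),(.611,.193));A=np.c_[Q[:,:2]-Q[:,:2].mean(0),np.ones(len(Q))]
        print(n,rc,np.linalg.lstsq(A,Q[:,2],rcond=None)[0].round(4))
    print(r.current_t())
E
python3 -c "
from press import *;press(-1)
cv2.imwrite('pics/w4.png',cv2.resize(np.hstack([cv2.imread('pics/press-1.png')[100:340,:400],cv2.imread('pics/after-1_side.png')[100:340,:400]]),(800,240)))"
```

```text
[(np.float64(103.4), np.float64(0.4)), (np.float64(102.5), np.float64(0.6)), (np.float64(101.9), np.float64(0.3)), (np.float64(101.2), np.float64(0.8)), (np.float64(100.5), np.float64(1.3)), (np.float64(99.8), np.float64(0.0)), (np.float64(99.0), np.float64(0.5)), (np.float64(98.3), np.float64(0.6)), (np.float64(97.6), np.float64(1.3)), (np.float64(96.9), np.float64(1.1)), (np.float64(96.2), np.float64(1.0)), (np.float64(95.5), np.float64(1.4)), (np.float64(94.9), np.float64(0.6)), (np.float64(94.1), np.float64(0.6)), (np.float64(93.4), np.float64(0.8)), (np.float64(92.8), np.float64(1.0)), (np.float64(92.1), np.float64(0.4)), (np.float64(91.5), np.float64(1.8)), (np.float64(90.7), np.float64(2.6)), (np.float64(89.9), np.float64(3.2)), (np.float64(89.3), np.float64(2.3)), (np.float64(88.5), np.float64(2.6)), (np.float64(87.9), np.float64(1.9)), (np.float64(87.1), np.float64(2.1)), (np.float64(86.5), np.float64(1.9)), (np.float64(85.8), np.float64(2.6)), (np.float64(85.5), np.float64(6.1))] 5.288598876511935
wrist ((612.2903442382812, 219.0854034423828), (187.21859741210938, 30.031442642211914), 89.55580139160156) [-0.0005 -0.0004  0.0703]
side ((609.5006103515625, 193.46392822265625), (240.80848693847656, 33.5576171875), 89.58463287353516) [ 0.1449 -0.001   0.0678]
24.2333
```

View pics/w4.png

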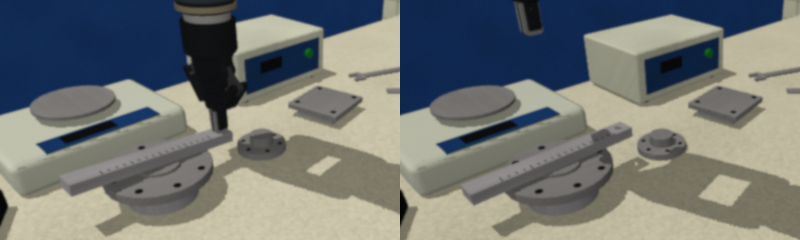

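The hole end went down about 6.5 mm until the force jumped at the rim. It came back level and has not shifted. Next is the plain end.

```bash
python3 -c "
from press import *;press(1)
r.move_to([.5,.0,.35],r.current_ee_rot())
i=snap('top','fin.png');P=cloud(i);Q,rc=barfit(i,P,(.060,.080),(.611,.193));print(rc);print(r.current_t())
cv2.imwrite('pics/w5.png',cv2.resize(np.hstack([cv2.imread('pics/press1.png')[100:340,:400],cv2.imread('pics/after1_side.png')[100:340,:400]]),(800,240)))"
```

```text
[(np.float64(103.4), np.float64(-0.5)), (np.float64(102.5), np.float64(0.4)), (np.float64(101.8), np.float64(-0.5)), (np.float64(101.1), np.float64(0.4)), (np.float64(100.4), np.float64(-0.3)), (np.float64(99.8), np.float64(-0.3)), (np.float64(99.0), np.float64(-0.6)), (np.float64(98.3), np.float64(-0.5)), (np.float64(97.6), np.float64(0.0)), (np.float64(96.9), np.float64(-0.2)), (np.float64(96.2), np.float64(-0.2)), (np.float64(95.5), np.float64(-0.7)), (np.float64(94.8), np.float64(-0.2)), (np.float64(94.1), np.float64(-0.8)), (np.float64(93.4), np.float64(0.2)), (np.float64(92.7), np.float64(-0.2)), (np.float64(92.2), np.float64(-0.4)), (np.float64(91.5), np.float64(1.1)), (np.float64(90.7), np.float64(1.4)), (np.float64(89.9), np.float64(2.3)), (np.float64(89.2), np.float64(0.9)), (np.float64(88.5), np.float64(1.3)), (np.float64(87.8), np.float64(0.9)), (np.float64(87.1), np.float64(0.9)), (np.float64(86.4), np.float64(1.1)), (np.float64(85.9), np.float64(2.1)), (np.float64(85.6), np.float64(5.6))] 4.580598155902256
wrist ((612.177734375, 220.02886962890625), (185.82322692871094, 30.06298828125), 89.6225357055664) [ 0.0016 -0.0002  0.0704]
side ((609.4176635742188, 193.57302856445312), (241.0709228515625, 33.81402587890625), 89.50621032714844) [ 0.1442 -0.0012  0.0678]
35.3833
((611.2964477539062, 285.93231201171875), (58.29960632324219, 31.236074447631836), 89.00405883789062)
36.3833
```

View pics/w5.png

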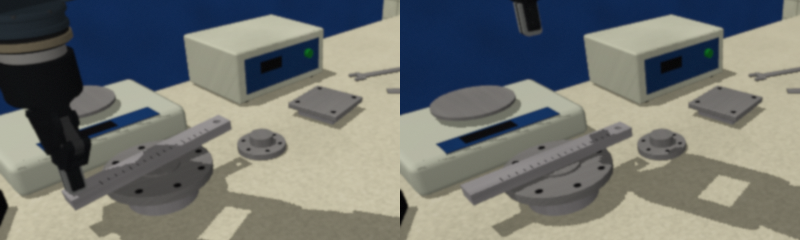

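The plain end also rocked down to the rim and came back level, with the bar still centred, so I'm handing in.

```bash
python3 -c "
from cell import r
r.hand_in();print(r.current_t())"
```

```text
the job is handed in; nothing more can be done
the job is handed in; nothing more can be done
```

The job is done and handed in at about 36 s on the robot's clock. I laid the aluminium straightedge across the big cap and let go. I then pressed the hole end and after it the plain end, and the bar came back level each time.

| Press | Travel after contact | Force while tipping | Force on reaching the rim |
|---|---|---|---|
| Hole end | about 6–6.5 mm | about 2–3 N | about 6 N peak, 5.3 N held |
| Plain end | about 6–6.5 mm | about 1–2 N | about 5.6 N peak, 4.6 N held |

- **Rim contact:** both presses ended in a sharp force rise close to the expected 7 mm. The force readings carry roughly ±0.5 N of noise. The peak on each press was a little over the stated 2 to 5 N.
- **Final state:** the last wrist view put the bar's top at 70.4 mm, level within 0.02° along its length. The centre was within about 1 mm of the hub centre, and the gripper was well clear.
- **Checks that disagreed or failed:**
  - The side camera's plane fit showed a sideways tilt. It came from pixels on the bar's side face, and the wrist view shows no such tilt.
  - The final top-view length was useless, because only a 58 mm stretch of the bar was picked up, probably because the arm hid the rest.
  - In the wrist views after each press, the arm's shadow or the fingers hid about 50 mm of the bar. I confirmed centring there from the visible end and from the side view.

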